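# Check a welding filter cartridge in the light tester

### The job

Check the small welding filter in the light tester: first turn the swivel lamp so that its lens tube points straight at the photocell, and let go of it. Then lift the narrow filter cartridge out of the rack, gripping it only by its two frosted side edges and never touching its dark faces, and hold it upright in the light path midway between lamp and photocell, its window centred in the beam and square to it, touching nothing but the gripper. Finish while still holding it there; do not knock it against the tester and leave the wide cartridges and everything else on the bench where they are.

Things in the scene. Friction and masses are not known exactly. Their poses are not given: they have to be found in the camera images.
- tester: Light tester, bolted down: grey base 100 x 340 mm, lamp on its +y end, photocell on its -y end. Origin: middle of the underside, on the bench; z up. The light path runs along its y, 105 mm up. Lens tube tip at y = +74 mm (lamp facing the photocell), photocell tube mouth at y = -77 mm. Heights: rail between them 28 mm, photocell head 136 mm (64 mm wide in x), lamp 165 mm.
- beam_mid (a point): The middle of the light path, half-way between lamp and photocell, 105 mm above the bench. Axes as the tester's (y along the light path). The filter's centre belongs here.
- lamp (a joint): Turn of the lamp head about its upright axis, rad, positive counterclockwise from above: 0 when its lens tube points straight at the photocell (the tester's -y). Starts turned away, 0.55 to 1.35; range -0.7 to 1.8. It stays where it is left (friction 0.05 N m), with no click or stop at 0.
- lamp_grip (a point): On the lamp's axis (tester y = +120 mm), 147 mm above the bench, in its black ribbed cap: an upright cylinder 52 mm across, 123 to 165 mm above the bench, free all round, to be gripped from above. Below it the lens tube, 34 mm across, axis 105 mm above the bench, sticks out 46 mm from the lamp's axis. Turns with the lamp; the tube points along -y.
- rack: Black slotted rack, fixed, 150 x 136 x 30 mm, origin at the middle of its underside on the bench. Three slots at x = -45, 0 and +45 mm, each 12 mm wide (x), 119 mm long (y) and 22 mm deep. One narrow and two wide filter cartridges stand upright in them; which slot holds which varies. Lift straight up.
- filter_mid (a point): Centre of the narrow filter cartridge (loose, about 80 g): upright plate 51 mm wide (y), 108 mm tall (z), 9 to 10 mm thick (x), standing in a rack slot, foot 8 mm above the bench, yaw as the rack. Its two long side edges (y = +-25.5 mm, 9 mm thick, full height) are pale frosted rails 6 mm wide: grip only there, closing along y. Either face may look at the lamp.
- filter_glass: Dark window and bezel of the narrow cartridge: its two broad faces between the rails, 39 mm wide, full height, 0.5 mm proud of the rails. Never to be touched by the robot. Origin at the middle of the cartridge's foot, axes as the cartridge's.
- wide_a_mid (a point): Centre of a wide filter cartridge, 90 mm wide, 110 mm tall, 10 mm thick, in another rack slot: leave it. Its axes are as the narrow one's.
- wide_b_mid (a point): Centre of the other wide cartridge, same size: leave it.
- jar: Closed glass jar, 58 mm across, 68 mm tall, beside the tester: leave it. Origin at its foot.
- nozzle: Copper torch nozzle standing on the bench beside the tester, 25 mm across, 62 mm tall: leave it. Origin at its foot.
- square: Flat red magnetic welding square beyond the rack, about 75 x 75 x 18 mm: leave it. Origin at its underside.
- brush: Wire brush lying at the right side of the bench, 200 mm long: leave it.
- chipper: Chipping hammer with a coil handle lying at the left side of the bench, 260 mm long: leave it.
- spray: Spray can at the right side of the bench, 54 mm across, 150 mm tall: leave it. Origin at its foot.

How it is judged:
On the way, in this order (a step that is already met when the one before it is completed fails the run):
1. the lamp has been turned to point at the photocell (within 8 degrees) and let go, the narrow filter still in the rack (value of joint lamp between -0.14 and 0.14 rad and contact force between tester and the fingers below 0.1 N and distance of filter_mid from where it was at the start of the episode below 0.02 m), for 0.2 s.
2. the narrow filter has been lifted clear of the rack in the gripper (height (world z) of filter_mid above 0.09 m and contact force between filter and the fingers above 0.5 N and contact force between filter and rack below 0.05 N), for 0.2 s.
At the end, for the whole second after the job is handed in: Lamp within 0.14 rad of the photocell; narrow filter held (over 1 N), at rest, clear of the tester, its centre within 8 mm sideways and 15 mm in height of the light path and 35 mm of mid-way along it, upright and square to the light within 0.17 rad (value of joint lamp between -0.14 and 0.14 rad and x of filter_mid in the frame of beam_mid between -0.008 and 0.008 m and y of filter_mid in the frame of beam_mid between -0.035 and 0.035 m and z of filter_mid in the frame of beam_mid between -0.015 and 0.015 m and angle between the x axis of filter_mid and the y axis of beam_mid, either way round below 0.17 rad and angle between filter_mid's own z axis and vertical below 0.17 rad and contact force between filter and the fingers above 1 N and contact force between filter and tester below 0.05 N and linear speed of filter below 0.03 m/s); the arm keeps its last pose, push and grip.
It fails at once if the robot touches the filter's dark faces (contact force between filter_glass and the fingers above 0.5 N or contact force between filter_glass and the arm above 0.5 N).
It fails at once if the filter is knocked against the tester (contact force between filter and tester above 5 N).
It fails at once if a wide cartridge is disturbed (distance of any of wide_a_mid, wide_b_mid from where it was at the start of the episode above 0.02 m).
It fails at once if something else on the bench is moved (distance of any of jar, nozzle, square, brush, chipper, spray from where it was at the start of the episode above 0.03 m).
It also fails if it takes over 54 s, if anything falls off the work surface, if the arm or the gripper's body presses on something with over 40 N, if the wrist force passes 120 N, or if a joint passes its speed limit or range.

### The arm

A 6-joint arm with a two-finger parallel gripper is mounted at the origin on the work surface. World frame = base frame: x ahead of the robot, y to its left, z up, the work surface at z = 0. Lengths are in m, angles in rad, forces in N, time in s.
With the tool pointing down it reaches from about 0.425 to 0.95 m from the base axis. Payload 3.5 kg.
Tool frame: the origin (TCP) lies at the very end of the fingers, on their centre line; the grasp point (between the pads) lies behind it (ctrl.grasp_offset is the z of the grasp point in the tool frame, in m); z points along the fingers, x is the direction in which the jaws open and shut, and the axes are right-handed (so a half turn about z gives the same grasp; the last joint's range is limited). The gripper opens to 85 mm and grips with 20 to 120 N. Pads are 22 mm wide; open, the fingers measure 114 mm over their backs; the gripper's body (76 mm by 85 mm) begins 54 mm behind the grasp point. The pads swing forward as they close: fully open they stand 13 mm farther back than shut.
Start: joints at [-1.403, 0.286, 1.577, -0, 1.279, -0.15], TCP at [0.211, -0.641, 0.231] pointing down, gripper open.
Joint ranges: [-2.77, 2.77], [-0.9, 2.22], [0.21, 2.48], [-1.53, 4.67], [0.24, 2.81], [-2.84, 2.84]. Speed limits (rad/s): [2.79, 2.79, 3.14, 3.14, 3.14, 3.14].

### API

Orientations are given as a unit quaternion [x, y, z, w].
In Python, from plant import ctrl gives the robot as it stands.
- The arm moves only by the shell command python3 -m jog 'ROWS' [FORCE]. ROWS is JSON, a list of rows, each an object with "grip": the closure, from 0 (fully open) to 1 (shut); "xyz": the shift along the tool's x, y, z in m, a list of three; "dr": the turn, a rotation vector about the tool's x, y, z in rad, a list of three. A call has 1 to 12 rows; each row is the pose to reach, as a shift and turn from the pose commanded when the call began, along the tool's axes at that moment; what a row does not reach only later rows make up. A row lasts 1/12 s, in which the tool goes at most 41.7 mm and 7.16 degrees, less where a joint would pass 70% of its speed; a pose out of reach is approached as far as the arm can. A call with a gripper value outside its range is refused whole. The fingers move at their own pace and stop on an object; FORCE is the grip in N (left out, the last holds). Time passes only in rows, so rows that repeat a pose let the fingers close. It gives the time, the measured TCP pose, the force and the opening at its end, in the units of the state.
- ctrl.get_state(): the state, without advancing time (a new reading comes with each control period).
- ctrl.read_camera(name): name is "scene" or "top"; returns the picture (480x640x3 uint8, red, green, blue); there is no depth.
- ctrl.get_calibration(name): a dict with "mtx" (3x3 intrinsics, pixels), "R" (3x3) and "t" (3): a world point X has camera coordinates R X + t. Camera axes: x right, y down, z forward; pixel columns grow to the right and rows downward; lengths in m; the calibration is good to about 2 mm. A picture is of the moment at which its call begins. get_calibration takes no time and is no camera call.
- ctrl.sign_off(): hands the job in, once; it reports no verdict.
The state is a dict: "time": time; "qpos": joint angles; "dq": joint speeds; "joint_efforts": joint torques, N m; "eef_pos": TCP position; "tcp_rot": TCP orientation; "contact_force": force on the tool from outside, world axes, zero at the start; "wrist_torque": the same for the moment, N m; "opening": opening from 0.0 (shut) to 1.0 (fully open).
Only numpy, scipy, OpenCV 4.12 (cv2) and the standard library are available. Lean on these libraries where they do the work, as an engineer would, in place of code of your own. Each camera call takes 0.05 s, during which the arm holds its last target.

## Working session

There is one attempt and no reset: what is moved stays moved. The work goes in short steps, Python scripts to look and compute and a shell command to move; the robot and the scene stay as the last step left them, time stands still between calls to the robot, and variables do not carry over. Pictures are saved under pics/ and viewed, and the job is handed in when it is done.

```bash
mkdir -p pics; ls; python3 - <<'E'
from plant import ctrl
import cv2
for n in("scene","top"):
    im=ctrl.read_camera(n); cv2.imwrite(f"pics/{n}0.png",im[:,:,::-1])
    c=ctrl.get_calibration(n); print(n,c)
print(ctrl.grasp_offset,ctrl.get_state())
E
```

```text
pics
scene {'mtx': array([[492.28130067,   0.        , 309.81942702],
       [  0.        , 492.28130067, 244.24040335],
       [  0.        ,   0.        ,   1.        ]]), 'R': array([[ 0.03001561,  0.99954888,  0.00104415],
       [ 0.80971646, -0.0237026 , -0.58634243],
       [-0.58605317,  0.01844489, -0.81006263]]), 't': array([-0.00754048, -0.35577573,  1.60715156])}
top {'mtx': array([[567.52112874,   0.        , 322.97490618],
       [  0.        , 567.52112874, 243.81879369],
       [  0.        ,   0.        ,   1.        ]]), 'R': array([[ 0.08148115, -0.99667193,  0.0024263 ],
       [-0.97249262, -0.08003694, -0.21875143],
       [ 0.21821761,  0.01546456, -0.9757776 ]]), 't': array([-0.03049357,  0.52431556,  1.54805289])}
-0.0187 {'time': 0.1, 'qpos': array([-1.40299891e+00,  2.87114848e-01,  1.57802564e+00,  3.61138426e-05,
        1.27858055e+00, -1.49981180e-01]), 'dq': array([-0.0006633 , -0.00243418, -0.00298009,  0.00134947,  0.00090158,
       -0.00040479]), 'joint_efforts': array([ 4.55319714e-04, -4.07298553e+01, -2.93698132e+01, -1.77941065e-04,
        3.43588246e-03, -6.91159812e-06]), 'eef_pos': array([ 0.21085819, -0.64060453,  0.23006299]), 'tcp_rot': array([ 8.10075843e-01, -5.86324138e-01, -7.47055491e-04, -7.58094021e-04]), 'contact_force': array([-0.45871076,  0.20005984, -0.42371467]), 'wrist_torque': array([-0.00535317,  0.01683681,  0.0437255 ]), 'opening': 1.0003488302011974}
```

View pics/scene0.png

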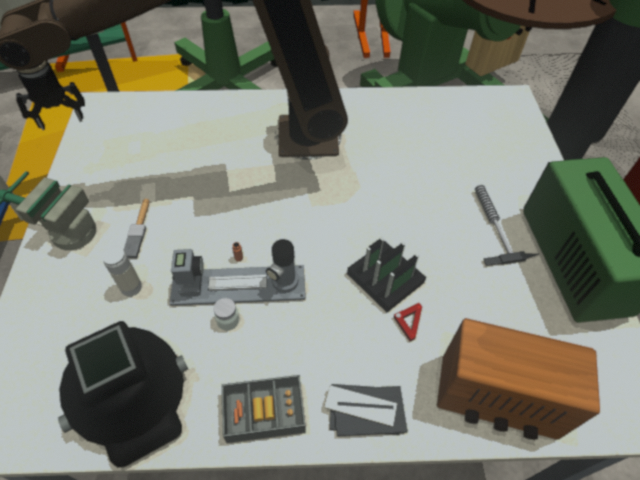

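View pics/top0.png

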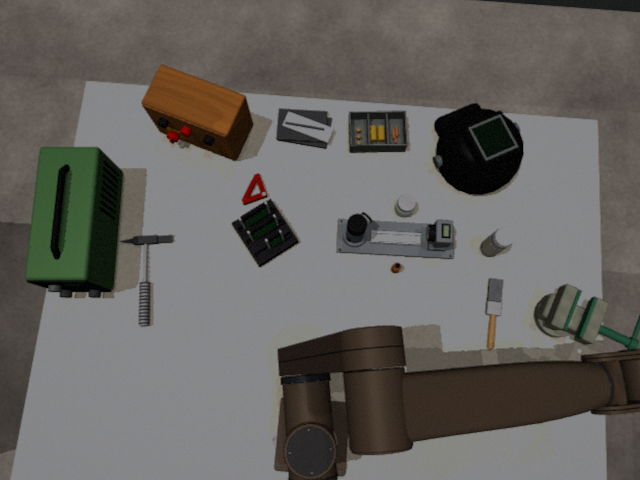

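The arm is clear of both objects. In the top view the tester is around (395,238) and the rack around (265,233). I'll enlarge both.

```bash
python3 - <<'E'
import cv2
t=cv2.imread("pics/top0.png"); s=cv2.imread("pics/scene0.png")
def crop(im,x,y,w,h,k,f):
    c=cv2.resize(im[y:y+h,x:x+w],None,fx=k,fy=k,interpolation=cv2.INTER_CUBIC)
    c=cv2.convertScaleAbs(c,alpha=1.5,beta=20)
    for u in range((x+9)//10*10,x+w,10):
        cv2.line(c,((u-x)*k,0),((u-x)*k,6),(0,0,255),1); cv2.putText(c,str(u),((u-x)*k,16),0,.35,(0,0,255),1)
    for v in range((y+9)//10*10,y+h,10):
        cv2.line(c,(0,(v-y)*k),(6,(v-y)*k),(0,0,255),1); cv2.putText(c,str(v),(8,(v-y)*k+4),0,.35,(0,0,255),1)
    cv2.imwrite("pics/"+f,c)
crop(t,330,195,133,75,6,"c_tt.png")
crop(t,225,190,80,80,7,"c_tr.png")
crop(s,160,230,150,85,5,"c_st.png")
crop(s,340,230,90,80,7,"c_sr.png")
E
```

```text
(no output)
```

View pics/c_tt.png

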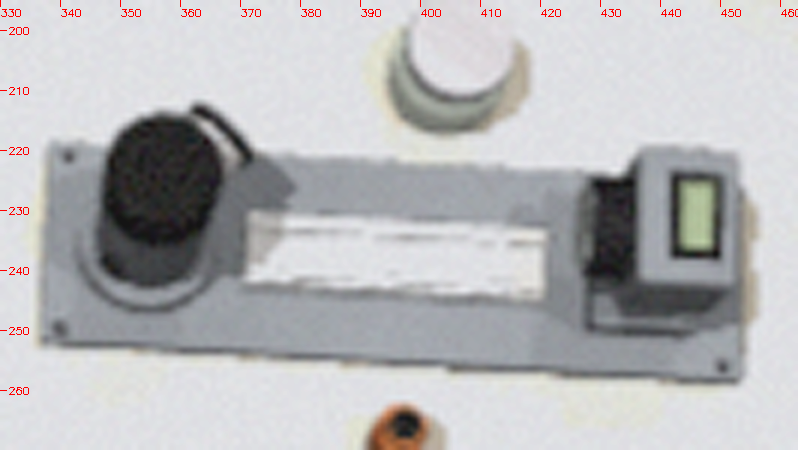

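View pics/c_tr.png

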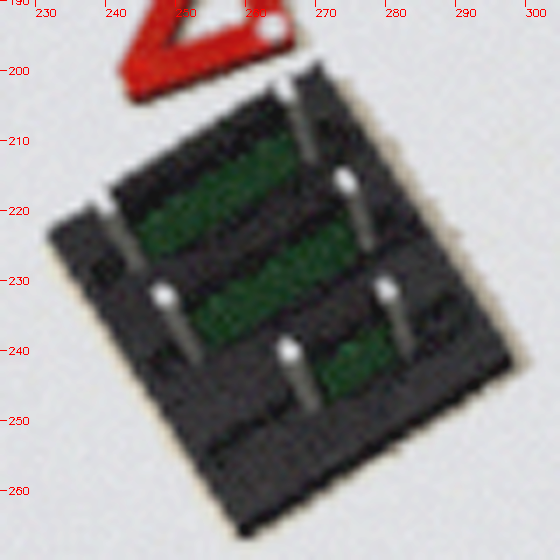

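View pics/c_st.png

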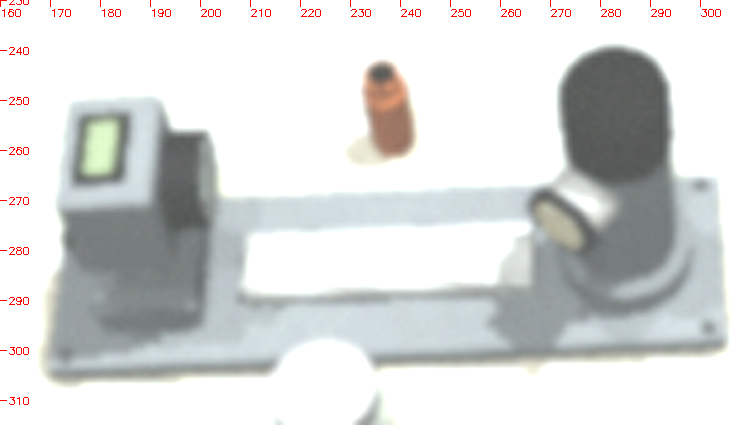

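View pics/c_sr.png

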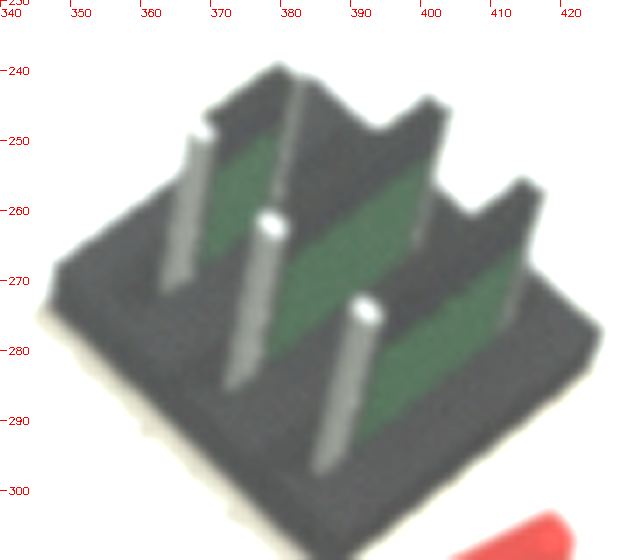

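```bash
cat > h.py <<'E'
from plant import ctrl
import numpy as np, cv2
C={n:ctrl.get_calibration(n) for n in("scene","top")}
def onz(n,uv,z):
    c=C[n]; d=c["R"].T@np.linalg.inv(c["mtx"])@np.array([uv[0],uv[1],1.]); o=-c["R"].T@c["t"]
    return o+d*(z-o[2])/d[2]
def pix(n,X):
    c=C[n]; p=c["mtx"]@(c["R"]@np.asarray(X,float)+c["t"]); return p[:2]/p[2]
def crop(im,x,y,w,h,k,f,pts=()):
    c=cv2.resize(im[y:y+h,x:x+w],None,fx=k,fy=k,interpolation=cv2.INTER_CUBIC)
    c=cv2.convertScaleAbs(c,alpha=1.5,beta=20)
    for u in range((x+9)//10*10,x+w,10):
        cv2.line(c,((u-x)*k,0),((u-x)*k,6),(0,0,255),1); cv2.putText(c,str(u),((u-x)*k,16),0,.35,(0,0,255),1)
    for v in range((y+9)//10*10,y+h,10):
        cv2.line(c,(0,(v-y)*k),(6,(v-y)*k),(0,0,255),1); cv2.putText(c,str(v),(8,(v-y)*k+4),0,.35,(0,0,255),1)
    for p in pts:
        cv2.circle(c,(int((p[0]-x+.5)*k),int((p[1]-y+.5)*k)),2,(255,0,255),-1)
    cv2.imwrite("pics/"+f,c)
E
python3 - <<'E'
from h import *
np.set_printoptions(precision=4,suppress=True)
for z in (0.,.012):
  q=[onz("top",p,z) for p in [(338,219),(453,221),(337,252),(453.5,258.5)]]
  print("tester",z,q, np.linalg.norm(q[3]-q[2]))
print("scene base",[onz("scene",p,z) for p,z in [((169,304.5),0),((304.5,299),0)]])
print("cap",onz("top",(356.5,223),.165),onz("scene",(282.5,249),.165))
a,b=[onz("top",p,.116) for p in [(265.8,239.5),(280,231)]]; print("narrow",a,b,np.linalg.norm(a-b))
for p,r in [((248,232),(274,215.5)),((240,220),(265.5,202))]:
  a,b=[onz("top",x,.118) for x in(p,r)]; print("wide",a,b,np.linalg.norm(a-b))
print("rack top corners",[onz("top",p,.03) for p in [(232,224),(270.5,199),(298,242),(259.5,266)]])
print("scene rails",onz("scene",(369,248.5),.116),onz("scene",(383,240.5),.116),onz("scene",(378,262),.118),onz("scene",(392,274),.118))
print("rack scene corners z0", [onz("scene",p,.03) for p in [(348,267),(424.5,277)]])
E
```

```text
tester 0.0 [array([ 0.6168, -0.0249,  0.    ]), array([ 0.6387, -0.365 ,  0.    ]), array([ 0.517 , -0.0295,  0.    ]), array([ 0.5255, -0.37  ,  0.    ])] 0.34060799189286994
tester 0.012 [array([ 0.6136, -0.0248,  0.012 ]), array([ 0.6353, -0.3624,  0.012 ]), array([ 0.5144, -0.0294,  0.012 ]), array([ 0.5229, -0.3674,  0.012 ])] 0.3380932344376105
scene base [array([ 0.616 , -0.3656,  0.    ]), array([ 0.6103, -0.0243,  0.    ])]
cap [ 0.565  -0.0735  0.165 ] [ 0.5703 -0.0729  0.165 ]
narrow [0.5113 0.1681 0.116 ] [0.5383 0.1318 0.116 ] 0.045203608420969106
wide [0.5278 0.2185 0.118 ] [0.5802 0.1524 0.118 ] 0.08435212676735282
wide [0.5598 0.2441 0.118 ] [0.6168 0.1797 0.118 ] 0.08604907815295101
rack top corners [array([0.5684, 0.2809, 0.03  ]), array([0.6529, 0.1772, 0.03  ]), array([0.5308, 0.0851, 0.03  ]), array([0.4518, 0.1882, 0.03  ])]
scene rails [0.5402 0.1354 0.116 ] [0.517  0.1723 0.116 ] [0.5816 0.1526 0.118 ] [0.6163 0.1816 0.118 ]
rack scene corners z0 [array([0.5363, 0.09  , 0.03  ]), array([0.5723, 0.2823, 0.03  ])]
```

```bash
python3 - <<'E'
from h import *
from scipy.optimize import least_squares
np.set_printoptions(precision=4,suppress=True)
def T(p,P): 
    c,s=np.cos(p[2]),np.sin(p[2]); P=np.asarray(P,float); return np.array([p[0]+c*P[0]-s*P[1],p[1]+s*P[0]+c*P[1],P[2]])
def fit(obs,p0,cams):
    o=[x for x in obs if x[0] in cams]
    f=lambda p:np.concatenate([pix(n,T(p,P))-np.array(u) for n,u,P in o])
    r=least_squares(f,p0); print(cams,r.x,np.abs(r.fun).max(),"\n",r.fun.reshape(-1,2)); return r.x
zb=.0
# -.5: crop tick position vs pixel centre
tes=[("top",(337,252),(-.05,.17,zb)),("top",(453.3,258.7),(-.05,-.17,zb)),("top",(338,219),(.05,.17,.01)),
 ("top",(356.5,223),(0,.12,.165)),
 ("scene",(169,304.5),(.05,-.17,0)),("scene",(304.5,299),(.05,.17,0)),("scene",(282.3,248.5),(0,.12,.165))]
for c in (("top",),("scene",),("top","scene")): fit(tes,[.57,-.19,0],c)
print("tip",onz("top",(367,216),.105),onz("scene",(271.5,274.5),.105))
rk=[("top",u,P) for u,P in zip([(232,224),(270.5,199),(298,242),(259.5,266)],[(.075,.068,.03),(.075,-.068,.03),(-.075,-.068,.03),(-.075,.068,.03)])]
rk+=[("scene",(348,267),(-.075,-.068,.03)),("scene",(424.5,277),(.075,.068,.03))]
# wide rails (42mm off centre), y unknown offset ignored in x
rk+=[("top",(248,232),(0,.042,.118)),("top",(274,215.5),(0,-.042,.118)),("top",(240,220),(.045,.042,.118)),("top",(265.5,202),(.045,-.042,.118)),
("scene",(378,262),(0,-.042,.118)),("scene",(392,274),(.045,-.042,.118))]
for c in (("top",),("scene",),("top","scene")): p=fit(rk,[.55,.183,.68],c)
for a in(-1,1): print("narrow rails if centred",a,T(p,(-.045,.0225*a,.116)),[pix(n,T(p,(-.045,.0225*a,.116))) for n in C])
nr=[("top",(265.8,239.5),(0,.0225,.116)),("top",(280,231),(0,-.0225,.116)),("scene",(369,248.5),(0,-.0225,.116)),("scene",(383,240.5),(0,.0225,.116))]
for c in (("top",),("scene",),("top","scene")): fit(nr,[.526,.15,.68],c)
E
```

```text
('top',) [ 0.5699 -0.1962  0.0305] 1.0965510226878905 
 [[-0.6249  0.701 ]
 [-0.5997 -0.1178]
 [ 0.0198 -0.1813]
 [ 1.0966 -0.3567]]
('scene',) [ 0.5655 -0.1946  0.0072] 1.4907610016949207 
 [[ 0.5204  0.2099]
 [ 0.0464  1.3765]
 [-0.5217 -1.4908]]
('top', 'scene') [ 0.5676 -0.1955  0.0191] 1.6879586253228354 
 [[-1.0777  0.7751]
 [-1.0589  1.2505]
 [-0.0455 -0.0874]
 [ 0.8029 -0.0585]
 [ 0.1682  1.688 ]
 [-0.095   1.4239]
 [-0.934  -1.2236]]
tip [ 0.6035 -0.1036  0.105 ] [ 0.6011 -0.1016  0.105 ]
('top',) [0.5523 0.1838 0.668 ] 1.5716894251275733 
 [[-0.9337 -0.2833]
 [ 0.1218 -0.1077]
 [ 0.5343 -1.5717]
 [-0.8953  0.0974]
 [ 0.5519  0.6035]
 [ 0.4734  0.7041]
 [-0.1239 -0.6542]
 [ 0.2203  1.1188]]
('scene',) [0.5548 0.1864 0.658 ] 1.4853785370550554 
 [[-1.2455  0.2832]
 [ 1.4854  0.0458]
 [ 0.1848 -0.3869]
 [-0.4178 -0.0581]]
('top', 'scene') [0.5532 0.1848 0.6679] 1.9234498083906715 
 [[-1.2363 -0.6119]
 [-0.1782 -0.4229]
 [ 0.2176 -1.8922]
 [-1.215  -0.2369]
 [-1.9234  0.094 ]
 [ 0.7804 -0.8095]
 [ 0.2246  0.2575]
 [ 0.1479  0.3672]
 [-0.4457 -0.9982]
 [-0.0998  0.7837]
 [-0.4097 -0.8236]
 [-0.897  -0.6126]]
narrow rails if centred -1 [0.5318 0.1393 0.116 ] [array([370.2338, 245.6731]), array([277.0382, 233.0872])]
narrow rails if centred 1 [0.5039 0.1746 0.116 ] [array([383.294 , 236.2181]), array([263.1271, 241.9509])]
('top',) [0.5248 0.1499 0.6391] 0.031709746251465276 
 [[ 0.0316 -0.0195]
 [-0.0317  0.0198]]
('scene',) [0.5286 0.1539 0.5666] 0.18966137437791986 
 [[-0.1873  0.1721]
 [ 0.1897 -0.1804]]
('top', 'scene') [0.5267 0.1522 0.602 ] 1.0108017006925252 
 [[-0.8898 -1.0108]
 [-0.6514 -0.457 ]
 [-0.7359 -0.2222]
 [-0.7781 -0.9899]]
```

```bash
cat >> h.py <<'E'
from scipy.spatial.transform import Rotation as Ro
def go(xyz,yaw):
    "shift and turn in tool axes from the measured pose to target (tool down, tool x at world yaw)"
    s=ctrl.get_state(); R=Ro.from_quat(s["tcp_rot"])
    G=Ro.from_euler("z",yaw)*Ro.from_euler("x",np.pi)
    d=R.inv().apply(np.array(xyz)-s["eef_pos"]); w=(R.inv()*G).as_rotvec()
    print("t",round(s["time"],2),"pos",s["eef_pos"].round(4),"yaw",round(np.arctan2(*R.as_matrix()[[1,0],0]),4),"F",s["contact_force"].round(1),"open",round(s["opening"],3),"q",s["qpos"].round(2))
    print("xyz",d.round(4),"dr",w.round(4))
E
python3 - <<'E'
from h import *
go((.5653,-.0755,.27),-.3)
E
```

```text
t 0.1 pos [ 0.2109 -0.6406  0.2301] yaw -1.253 F [-0.5  0.2 -0.4] open 1.0 q [-1.4   0.29  1.58  0.    1.28 -0.15]
xyz [-0.4262 -0.5133 -0.0389] dr [-0.0013  0.0018 -0.953 ]
```

```bash
python3 -m jog '[{"grip":0,"xyz":[0,0,-0.04],"dr":[0,0,0]},{"grip":0,"xyz":[-0.426,-0.513,-0.04],"dr":[0,0,-0.953]},{"grip":0,"xyz":[-0.426,-0.513,-0.04],"dr":[0,0,-0.953]},{"grip":0,"xyz":[-0.426,-0.513,-0.04],"dr":[0,0,-0.953]},{"grip":0,"xyz":[-0.426,-0.513,-0.04],"dr":[0,0,-0.953]},{"grip":0,"xyz":[-0.426,-0.513,-0.04],"dr":[0,0,-0.953]},{"grip":0,"xyz":[-0.426,-0.513,-0.04],"dr":[0,0,-0.953]},{"grip":0,"xyz":[-0.426,-0.513,-0.04],"dr":[0,0,-0.953]},{"grip":0,"xyz":[-0.426,-0.513,-0.04],"dr":[0,0,-0.953]},{"grip":0,"xyz":[-0.426,-0.513,-0.04],"dr":[0,0,-0.953]},{"grip":0,"xyz":[-0.426,-0.513,-0.04],"dr":[0,0,-0.953]},{"grip":0,"xyz":[-0.426,-0.513,-0.04],"dr":[0,0,-0.953]}]'
python3 - <<'E'
from h import *
go((.5653,-.0755,.27),-.3)
E
```

```text
time: 1.1
eef_pos: [0.4548, -0.2508, 0.271]
tcp_rot: [0.989, -0.15, -0.0, -0.0]
contact_force: [0.3, 0.7, 0.2]
opening: 1.001
t 1.1 pos [ 0.4548 -0.2508  0.271 ] yaw -0.3003 F [0.3 0.7 0.2] open 1.001 q [-0.7  -0.09  1.91  0.    1.32 -0.4 ]
xyz [ 0.0537 -0.2001  0.001 ] dr [-0.0002  0.0003 -0.0003]
```

```bash
python3 -m jog '[{"grip":0,"xyz":[0.054,-0.2,0.0],"dr":[0,0,0]},{"grip":0,"xyz":[0.054,-0.2,0.0],"dr":[0,0,0]},{"grip":0,"xyz":[0.054,-0.2,0.0],"dr":[0,0,0]},{"grip":0,"xyz":[0.054,-0.2,0.0],"dr":[0,0,0]},{"grip":0,"xyz":[0.054,-0.2,0.0],"dr":[0,0,0]},{"grip":0,"xyz":[0.054,-0.2,0.03],"dr":[0,0,0]},{"grip":0,"xyz":[0.054,-0.2,0.06],"dr":[0,0,0]},{"grip":0,"xyz":[0.054,-0.2,0.08],"dr":[0,0,0]},{"grip":0,"xyz":[0.054,-0.2,0.08],"dr":[0,0,0]}]'
python3 - <<'E'
from h import *
go((.5653,-.0755,.131),-.3)
t=ctrl.read_camera("top")[:,:,::-1];s=ctrl.read_camera("scene")[:,:,::-1]
crop(s,220,180,110,130,5,"l1s.png")
crop(t,300,170,130,100,6,"l1t.png")
E
```

```text
time: 1.85
eef_pos: [0.5616, -0.0761, 0.1849]
tcp_rot: [0.989, -0.149, -0.006, -0.001]
contact_force: [-1.2, 0.1, -1.0]
opening: 1.0
t 1.85 pos [ 0.5616 -0.0761  0.1849] yaw -0.2991 F [-1.2  0.1 -1. ] open 1.0 q [-0.31  0.1   1.88 -0.    1.17 -0.01]
xyz [ 0.004  -0.0016  0.0538] dr [-0.0001  0.0117  0.0009]
```

View pics/l1s.png

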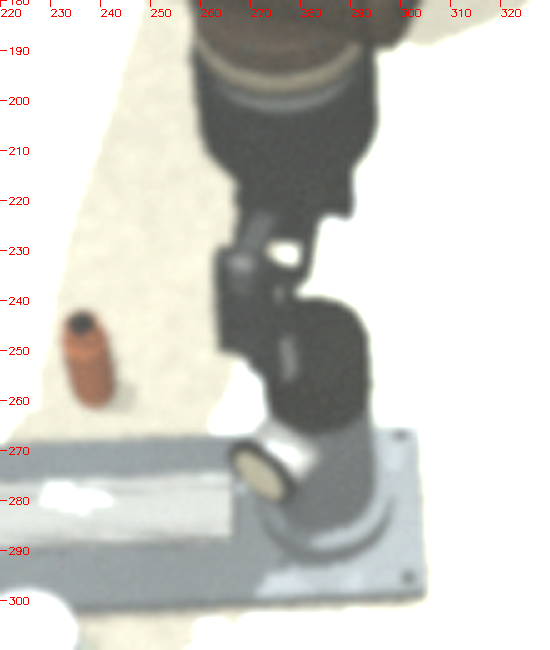

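View pics/l1t.png

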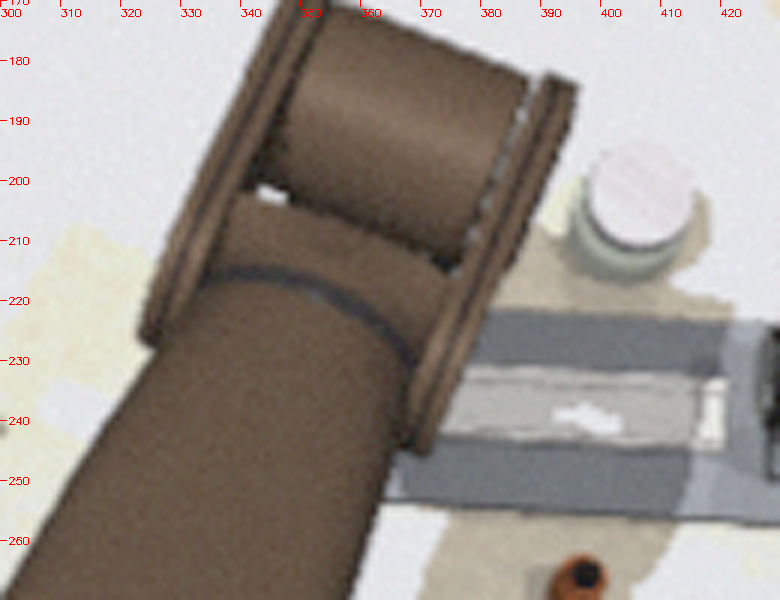

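```bash
python3 - <<'E'
from h import *
s=ctrl.get_state();R=Ro.from_quat(s["tcp_rot"])
for d in(-.05,0,.05):
  for z in (-.013,-.05): print(d,z,pix("scene",s["eef_pos"]+R.apply([d,0,z])))
for z in(.123,.165): print(pix("scene",(.5653,-.0755,z)))
go((.566,-.0755,.131),-.3)
s=cv2.imread("pics/scene0.png")
E
```

```text
-0.05 -0.013 [286.2080769  220.35345132]
-0.05 -0.05 [285.57454084 210.09853138]
0 -0.013 [279.69365039 237.08668215]
0 -0.05 [278.86249654 227.02941967]
0.05 -0.013 [272.8399437  254.69140239]
0.05 -0.05 [271.79090196 244.86726052]
[282.20141493 257.49266262]
[281.3966756  247.26106888]
t 1.95 pos [ 0.5645 -0.0776  0.1905] yaw -0.3 F [-0.1 -0.1 -0.2] open 1.0 q [-0.31  0.09  1.88  0.    1.17 -0.01]
xyz [ 0.0009 -0.0024  0.0595] dr [-0.      0.0024 -0.    ]
```

```bash
python3 -m jog '[{"grip":0,"xyz":[0.003,-0.004,0.02],"dr":[0,0,0]},{"grip":0,"xyz":[0.003,-0.004,0.04],"dr":[0,0,0]},{"grip":0,"xyz":[0.003,-0.004,0.06],"dr":[0,0,0]},{"grip":0,"xyz":[0.003,-0.004,0.06],"dr":[0,0,0]},{"grip":0,"xyz":[0.003,-0.004,0.06],"dr":[0,0,0]},{"grip":0.2,"xyz":[0.003,-0.004,0.06],"dr":[0,0,0]},{"grip":0.3,"xyz":[0.003,-0.004,0.06],"dr":[0,0,0]},{"grip":0.4,"xyz":[0.003,-0.004,0.06],"dr":[0,0,0]},{"grip":0.5,"xyz":[0.003,-0.004,0.06],"dr":[0,0,0]},{"grip":0.5,"xyz":[0.003,-0.004,0.06],"dr":[0,0,0]},{"grip":0.5,"xyz":[0.003,-0.004,0.06],"dr":[0,0,0]},{"grip":0.5,"xyz":[0.003,-0.004,0.06],"dr":[0,0,0]}]' 20
python3 - <<'E'
from h import *
go((.566,-.0755,.131),-.3)
s=ctrl.read_camera("scene")[:,:,::-1]
crop(s,220,180,110,130,5,"l2s.png")
E
```

```text
time: 2.95
eef_pos: [0.5645, -0.0733, 0.1338]
tcp_rot: [0.989, -0.149, -0.007, -0.001]
contact_force: [-17.5, 4.4, 14.6]
opening: 0.6
t 2.95 pos [ 0.5645 -0.0733  0.1338] yaw -0.2991 F [-17.5   4.4  14.6] open 0.6 q [-0.31  0.16  1.91 -0.    1.08 -0.01]
xyz [0.0021 0.0016 0.0027] dr [0.0009 0.015  0.0009]
```

View pics/l2s.png

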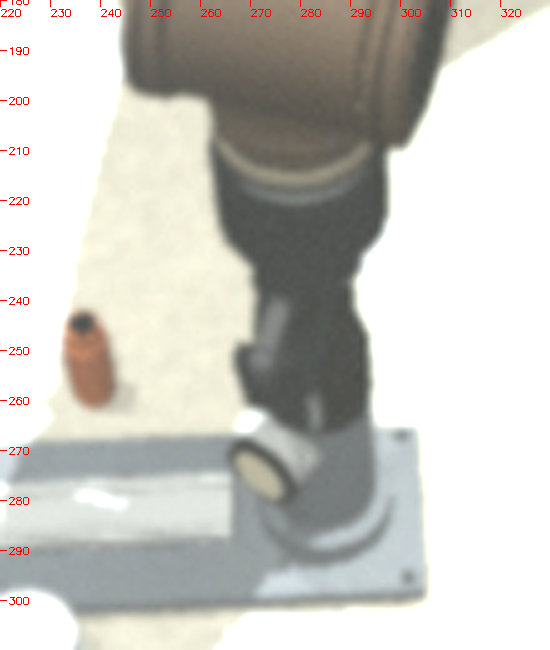

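```bash
python3 -m jog '[{"grip":0.5,"xyz":[-0.0025,0,-0.003],"dr":[0,0,0]},{"grip":0.5,"xyz":[-0.0025,0,-0.003],"dr":[0,0,0.1]},{"grip":0.5,"xyz":[-0.0025,0,-0.003],"dr":[0,0,0.2]},{"grip":0.5,"xyz":[-0.0025,0,-0.003],"dr":[0,0,0.3]},{"grip":0.5,"xyz":[-0.0025,0,-0.003],"dr":[0,0,0.4]},{"grip":0.5,"xyz":[-0.0025,0,-0.003],"dr":[0,0,0.5]},{"grip":0.5,"xyz":[-0.0025,0,-0.003],"dr":[0,0,0.6]},{"grip":0.5,"xyz":[-0.0025,0,-0.003],"dr":[0,0,0.7]},{"grip":0.5,"xyz":[-0.0025,0,-0.003],"dr":[0,0,0.8]},{"grip":0.5,"xyz":[-0.0025,0,-0.003],"dr":[0,0,0.9]},{"grip":0.5,"xyz":[-0.0025,0,-0.003],"dr":[0,0,0.92]},{"grip":0.5,"xyz":[-0.0025,0,-0.003],"dr":[0,0,0.92]}]'
python3 - <<'E'
from h import *
go((.566,-.0755,.131),-1.22)
s=ctrl.read_camera("scene")[:,:,::-1]
crop(s,160,225,150,90,5,"l3s.png")
E
```

```text
time: 4.0
eef_pos: [0.5648, -0.0735, 0.1341]
tcp_rot: [0.82, -0.573, -0.003, 0.001]
contact_force: [-5.3, 0.1, -0.3]
opening: 0.601
t 4.0 pos [ 0.5648 -0.0735  0.1341] yaw -1.2202 F [-5.3  0.1 -0.3] open 0.601 q [-0.31  0.16  1.91  0.    1.07  0.91]
xyz [ 0.0023 -0.0005  0.0031] dr [ 0.0046  0.0041 -0.0002]
```

View pics/l3s.png

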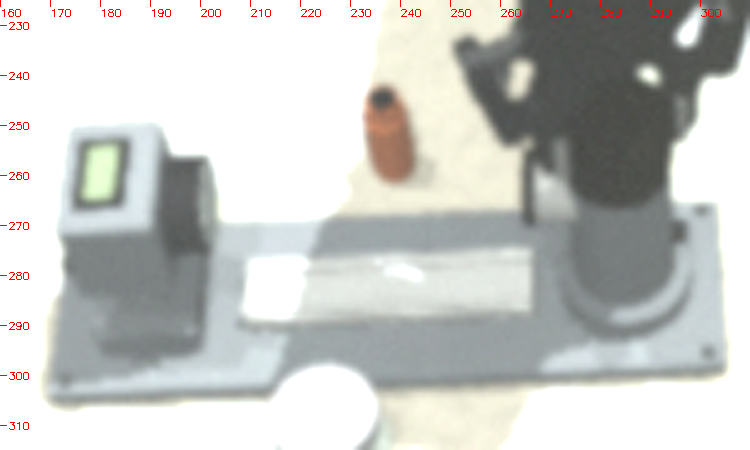

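```bash
python3 -m jog '[{"grip":0.3,"xyz":[0,0,0],"dr":[0,0,0]},{"grip":0.1,"xyz":[0,0,0],"dr":[0,0,0]},{"grip":0,"xyz":[0,0,0],"dr":[0,0,0]},{"grip":0,"xyz":[0,0,0],"dr":[0,0,0]},{"grip":0,"xyz":[0,0,0],"dr":[0,0,0]},{"grip":0,"xyz":[0,0,-0.03],"dr":[0,0,0]},{"grip":0,"xyz":[0,0,-0.07],"dr":[0,0,0]},{"grip":0,"xyz":[0,0,-0.1],"dr":[0,0,0]},{"grip":0,"xyz":[0,0,-0.1],"dr":[0,0,0]}]'
python3 - <<'E'
from h import *
go((.5265,.152,.24),-.91)
E
```

```text
time: 4.8
eef_pos: [0.5708, -0.0752, 0.2433]
tcp_rot: [0.82, -0.573, 0.007, -0.002]
contact_force: [1.1, 0.3, 2.0]
opening: 1.0
t 4.8 pos [ 0.5708 -0.0752  0.2433] yaw -1.2196 F [1.1 0.3 2. ] open 1.0 q [-0.31  0.05  1.82  0.    1.25  0.91]
xyz [-0.2286 -0.0365  0.0017] dr [-0.0106 -0.0112 -0.3096]
```

```bash
python3 -m jog '[{"grip":0,"xyz":[-0.04,-0.007,0],"dr":[0,0,-0.05]},{"grip":0,"xyz":[-0.08,-0.014,0],"dr":[0,0,-0.1]},{"grip":0,"xyz":[-0.12,-0.02,0],"dr":[0,0,-0.15]},{"grip":0,"xyz":[-0.16,-0.026,0],"dr":[0,0,-0.2]},{"grip":0,"xyz":[-0.2,-0.034,0],"dr":[0,0,-0.25]},{"grip":0,"xyz":[-0.228,-0.039,0],"dr":[0,0,-0.31]},{"grip":0,"xyz":[-0.228,-0.039,0],"dr":[0,0,-0.31]},{"grip":0,"xyz":[-0.228,-0.039,0],"dr":[0,0,-0.31]},{"grip":0,"xyz":[-0.228,-0.039,0],"dr":[0,0,-0.31]}]'
python3 - <<'E'
from h import *
go((.5265,.152,.24),-.91)
t=ctrl.read_camera("top")[:,:,::-1];s=ctrl.read_camera("scene")[:,:,::-1]
cv2.imwrite("pics/t4.png",t);cv2.imwrite("pics/s4.png",s)
crop(s,330,180,110,120,6,"r4s.png")
crop(s,240,225,75,80,8,"l4s.png")
crop(t,330,195,133,75,6,"l4t.png")
E
```

```text
time: 5.55
eef_pos: [0.5252, 0.1532, 0.2343]
tcp_rot: [0.898, -0.439, 0.0, 0.0]
contact_force: [0.4, 0.5, 0.9]
opening: 0.999
t 5.55 pos [0.5252 0.1532 0.2343] yaw -0.91 F [0.4 0.5 0.9] open 0.999 q [ 0.1   0.    1.89 -0.    1.25  1.01]
xyz [ 0.0017 -0.0003 -0.0057] dr [-0.     -0.0007  0.    ]
```

View pics/r4s.png

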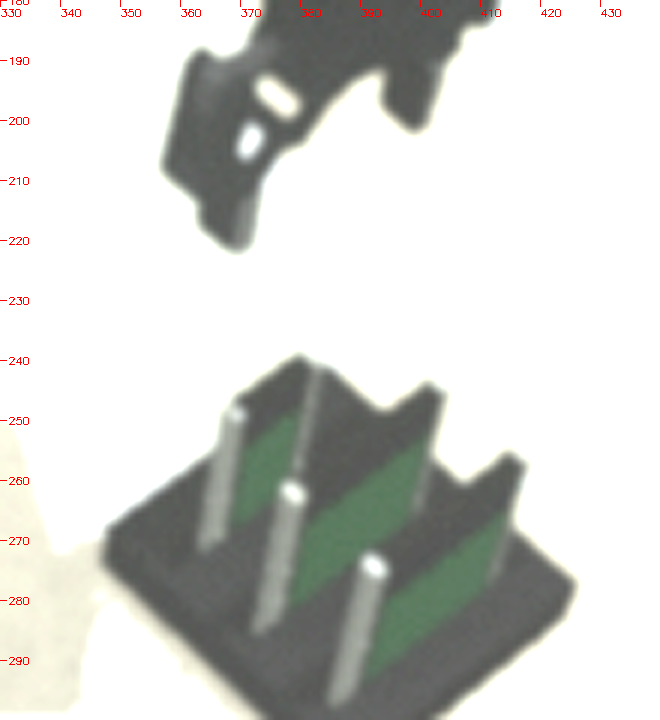

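View pics/l4s.png

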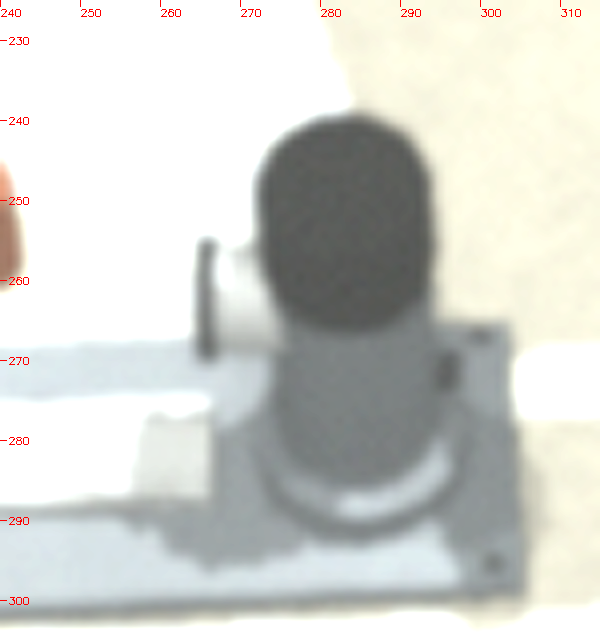

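View pics/l4t.png

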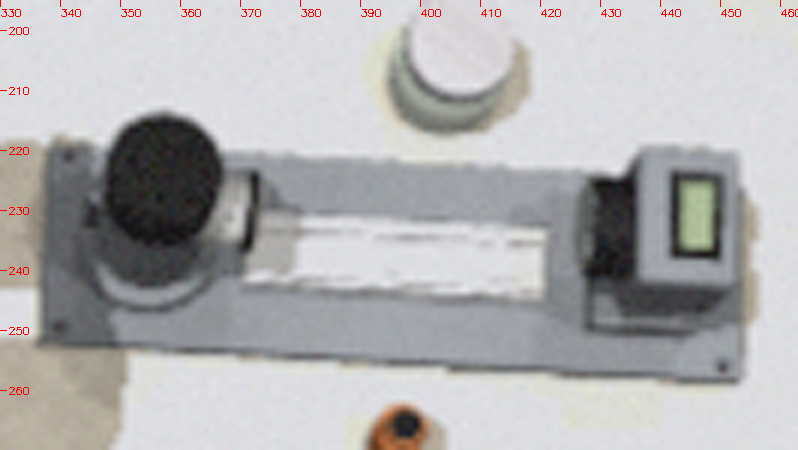

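```bash
python3 - <<'E'
from h import *
np.set_printoptions(precision=4,suppress=True)
a,b=onz("top",(371.8,223.8),.105),onz("top",(370.4,237),.105)
m=(a+b)/2;print("lens",a,b,m,np.linalg.norm(a-b))
a,b=onz("top",(426.8,225.5),.105),onz("top",(425.8,241),.105)
p=(a+b)/2;print("cell",a,b,p)
cap=np.array([.5648,-.0735]);capT=onz("top",(356.5,223),.165)[:2]
for c in(cap,capT):
  d=m[:2]-c; print("tube dir",np.arctan2(d[0],-d[1]),np.linalg.norm(d),"to cell",np.arctan2((p[:2]-c)[0],-(p[:2]-c)[1]))
# base
a,b=onz("top",(337,252),0),onz("top",(453.3,258.7),0); print("base edge yaw",np.arctan2((a-b)[1],(a-b)[0])-np.pi/2)
# scene disc centre & photocell mouth
m=onz("scene",(265.2,262.8),.105);p=onz("scene",(201,264.5),.105);print("scene",m,p, np.arctan2((p-m)[0],-(p-m)[1]))
a,b=onz("scene",(169,304.5),0),onz("scene",(304.5,299),0);print(np.arctan2((b-a)[1],(b-a)[0])-np.pi/2)
c=onz("scene",(282.3,248.5),.165);d=(m-c);print("scene tube",c,np.arctan2(d[0],-d[1]),np.linalg.norm(d[:2]))
E
```

```text
lens [ 0.5822 -0.1183  0.105 ] [ 0.5444 -0.1168  0.105 ] [ 0.5633 -0.1176  0.105 ] 0.037822577666094453
cell [ 0.5899 -0.2703  0.105 ] [ 0.5457 -0.2694  0.105 ] [ 0.5678 -0.2699  0.105 ]
tube dir -0.03296202755721011 0.04411215138818737 to cell 0.015176926803108262
tube dir -0.03758406564748824 0.04416579469219609 to cell 0.01412589161327864
base edge yaw 0.023280944808714787
scene [ 0.5673 -0.1173  0.105 ] [ 0.5677 -0.2715  0.105 ] 0.0025434070063425126
0.01692541190244712
scene tube [ 0.5689 -0.0734  0.165 ] -0.03669800259641878 0.04391147890980613
```

```bash
python3 - <<'E'
from h import *
go((.5245,.150,.135),-.911)
E
```

```text
t 5.65 pos [0.5254 0.1524 0.2343] yaw -0.9118 F [-0.3 -0.7 -0.4] open 0.997 q [ 0.1   0.    1.89 -0.    1.25  1.01]
xyz [0.0013 0.0022 0.0993] dr [ 0.     -0.0003 -0.0008]
```

```bash
python3 -m jog '[{"grip":0,"xyz":[0.001,0.002,0.03],"dr":[0,0,0]},{"grip":0,"xyz":[0.001,0.002,0.06],"dr":[0,0,0]},{"grip":0,"xyz":[0.001,0.002,0.09],"dr":[0,0,0]},{"grip":0,"xyz":[0.001,0.002,0.099],"dr":[0,0,0]},{"grip":0,"xyz":[0.001,0.002,0.099],"dr":[0,0,0]},{"grip":0,"xyz":[0.001,0.002,0.099],"dr":[0,0,0]}]'
python3 - <<'E'
from h import *
go((.5245,.150,.069),-.911)
t=ctrl.read_camera("top")[:,:,::-1];s=ctrl.read_camera("scene")[:,:,::-1]
crop(s,330,200,110,100,7,"r5s.png")
crop(t,225,170,90,100,6,"r5t.png")
E
```

```text
time: 6.15
eef_pos: [0.5247, 0.1507, 0.1359]
tcp_rot: [0.898, -0.44, 0.0, -0.0]
contact_force: [0.6, 0.5, 0.8]
opening: 1.003
t 6.15 pos [0.5247 0.1507 0.1359] yaw -0.9114 F [0.6 0.5 0.8] open 1.003 q [ 0.09  0.1   1.97 -0.    1.06  1.01]
xyz [0.0005 0.0006 0.0669] dr [-0.0001 -0.0001 -0.0004]
```

View pics/r5s.png

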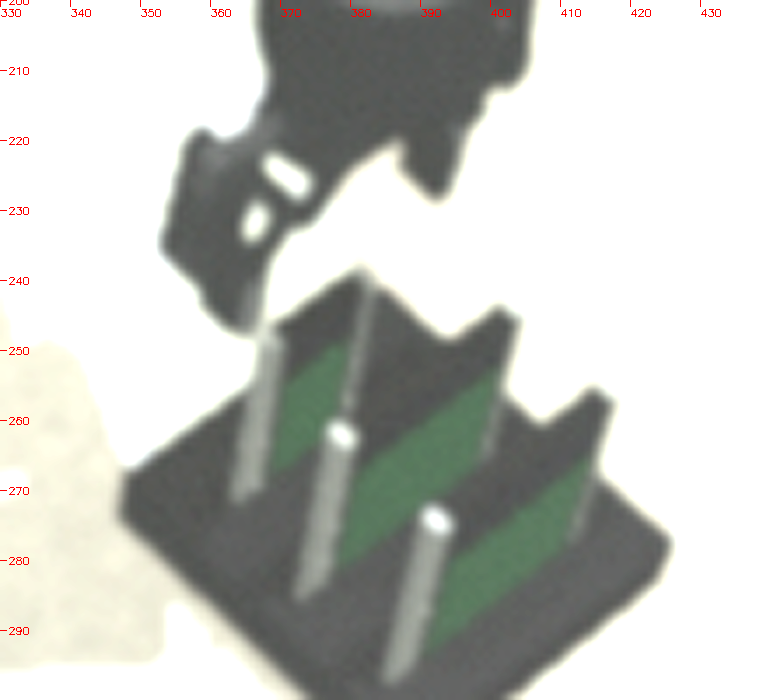

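View pics/r5t.png

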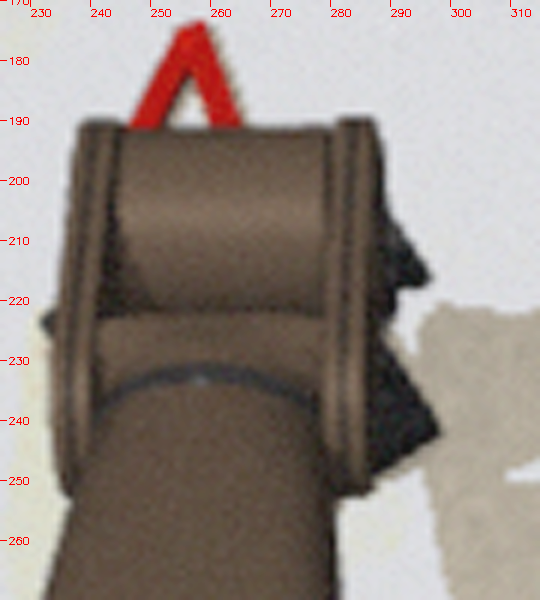

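```bash
python3 - <<'E'
from h import *
s=ctrl.get_state();R=Ro.from_quat(s["tcp_rot"])
for d in(-.057,-.0425,.0425,.057):
  for y in(-.011,.011): print(d,y,pix("scene",s["eef_pos"]+R.apply([d,y,-.013])).round(1))
for d in(-.0225,.0225): print("rail",pix("scene",np.array([.5245,.15,.116])+R.apply([d,0,0])).round(1))
E
```

```text
-0.057 -0.011 [396.4 225.9]
-0.057 0.011 [390.  220.5]
-0.0425 -0.011 [392.2 228.9]
-0.0425 0.011 [385.8 223.5]
0.0425 -0.011 [366.6 247.1]
0.0425 0.011 [360.3 241.3]
0.057 -0.011 [362.1 250.3]
0.057 0.011 [355.8 244.4]
rail [380.9 238.5]
rail [367.6 247.9]
```

```bash
python3 - <<'E'
from h import *
go((.5265,.152,.069),-.911)
E
python3 -m jog '[{"grip":0,"xyz":[0,-0.002,0],"dr":[0,0,0]},{"grip":0,"xyz":[0,-0.002,0.02],"dr":[0,0,0]},{"grip":0,"xyz":[0,-0.002,0.04],"dr":[0,0,0]},{"grip":0,"xyz":[0,-0.002,0.06],"dr":[0,0,0]},{"grip":0,"xyz":[0,-0.002,0.067],"dr":[0,0,0]},{"grip":0,"xyz":[0,-0.002,0.067],"dr":[0,0,0]},{"grip":0,"xyz":[0,-0.002,0.067],"dr":[0,0,0]}]'
python3 - <<'E'
from h import *
go((.5265,.152,.069),-.911)
s=ctrl.read_camera("scene")[:,:,::-1]
crop(s,330,200,110,100,7,"r6s.png")
E
```

```text
t 6.25 pos [0.5259 0.1512 0.1378] yaw -0.9107 F [ 0.4 -0.1  0.2] open 1.002 q [ 0.09  0.1   1.97 -0.    1.06  1.01]
xyz [-0.0004 -0.0008  0.0688] dr [-0.0035 -0.0023  0.0003]
time: 6.83
eef_pos: [0.5264, 0.1528, 0.0694]
tcp_rot: [0.898, -0.439, 0.001, -0.0]
contact_force: [0.8, -0.5, 0.4]
opening: 1.0
t 6.83 pos [0.5264 0.1528 0.0694] yaw -0.9099 F [ 0.8 -0.5  0.4] open 1.0 q [0.1  0.2  2.   0.   0.94 1.01]
xyz [0.0007 0.0005 0.0004] dr [-0.0012 -0.0007  0.0011]
```

View pics/r6s.png

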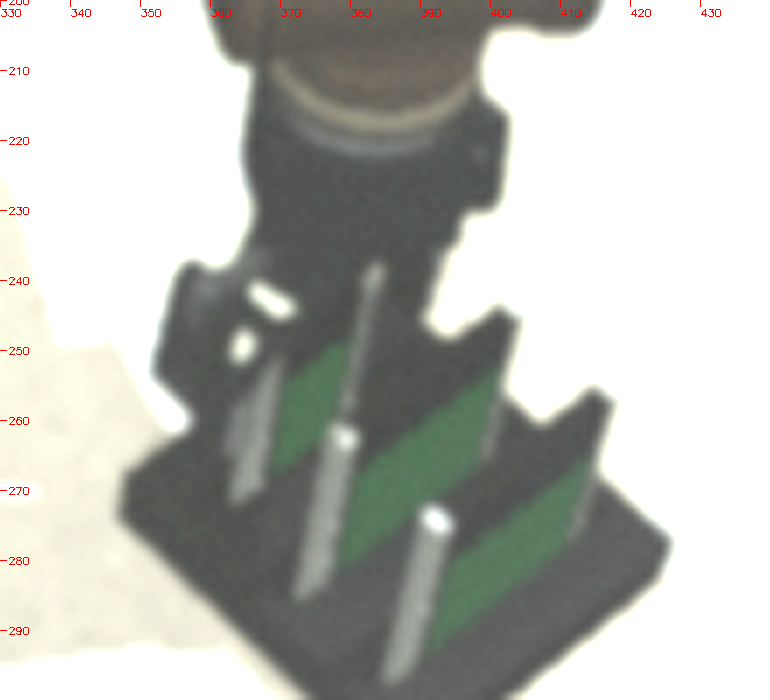

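```bash
python3 -m jog '[{"grip":0.2,"xyz":[0,0,0],"dr":[0,0,0]},{"grip":0.3,"xyz":[0,0,0],"dr":[0,0,0]},{"grip":0.35,"xyz":[0,0,0],"dr":[0,0,0]},{"grip":0.4,"xyz":[0,0,0],"dr":[0,0,0]},{"grip":0.45,"xyz":[0,0,0],"dr":[0,0,0]},{"grip":0.5,"xyz":[0,0,0],"dr":[0,0,0]},{"grip":0.5,"xyz":[0,0,0],"dr":[0,0,0]},{"grip":0.5,"xyz":[0,0,0],"dr":[0,0,0]}]' 30
python3 - <<'E'
from h import *
go((.5265,.152,.069),-.911)
s=ctrl.read_camera("scene")[:,:,::-1]
crop(s,330,200,110,100,7,"r7s.png")
E
```

```text
time: 7.55
eef_pos: [0.5261, 0.1529, 0.0691]
tcp_rot: [0.898, -0.44, 0.0, -0.0]
contact_force: [-0.9, 1.1, 6.4]
opening: 0.587
t 7.55 pos [0.5261 0.1529 0.0691] yaw -0.9101 F [-0.9  1.1  6.4] open 0.587 q [0.1  0.2  2.   0.   0.94 1.01]
xyz [0.001  0.0002 0.0001] dr [-0.0009 -0.0002  0.0009]
```

View pics/r7s.png

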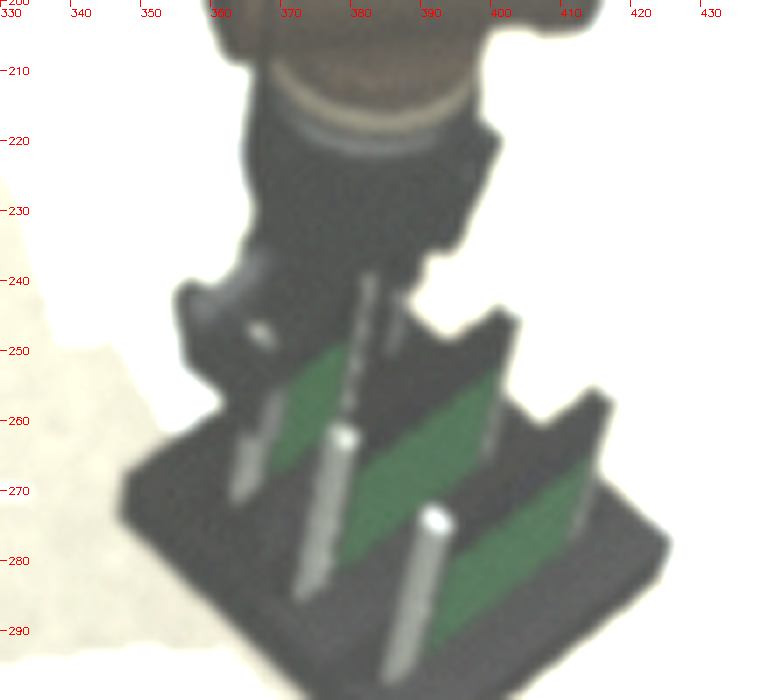

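```bash
python3 -m jog '[{"grip":0.5,"xyz":[0,0,-0.01],"dr":[0,0,0]},{"grip":0.5,"xyz":[0,0,-0.02],"dr":[0,0,0]},{"grip":0.5,"xyz":[0,0,-0.035],"dr":[0,0,0]},{"grip":0.5,"xyz":[0,0,-0.055],"dr":[0,0,0]},{"grip":0.5,"xyz":[0,0,-0.08],"dr":[0,0,0]},{"grip":0.5,"xyz":[0,0,-0.105],"dr":[0,0,0]},{"grip":0.5,"xyz":[0,0,-0.13],"dr":[0,0,0]},{"grip":0.5,"xyz":[0,0,-0.15],"dr":[0,0,0]},{"grip":0.5,"xyz":[0,0,-0.15],"dr":[0,0,0]},{"grip":0.5,"xyz":[0,0,-0.15],"dr":[0,0,0]},{"grip":0.5,"xyz":[0,0,-0.15],"dr":[0,0,0]}]'
python3 - <<'E'
from h import *
go((.5268,-.193,.219),.02)
s=ctrl.read_camera("scene")[:,:,::-1]
crop(s,330,170,110,130,6,"r8s.png")
E
```

```text
time: 8.52
eef_pos: [0.5247, 0.1524, 0.2169]
tcp_rot: [0.898, -0.439, -0.001, 0.001]
contact_force: [-0.1, -0.5, -1.7]
opening: 0.592
t 8.52 pos [0.5247 0.1524 0.2169] yaw -0.9101 F [-0.1 -0.5 -1.7] open 0.592 q [ 0.1   0.02  1.91 -0.    1.22  1.01]
xyz [ 0.274   0.2103 -0.002 ] dr [ 0.0015  0.0021 -0.9301]
```

View pics/r8s.png

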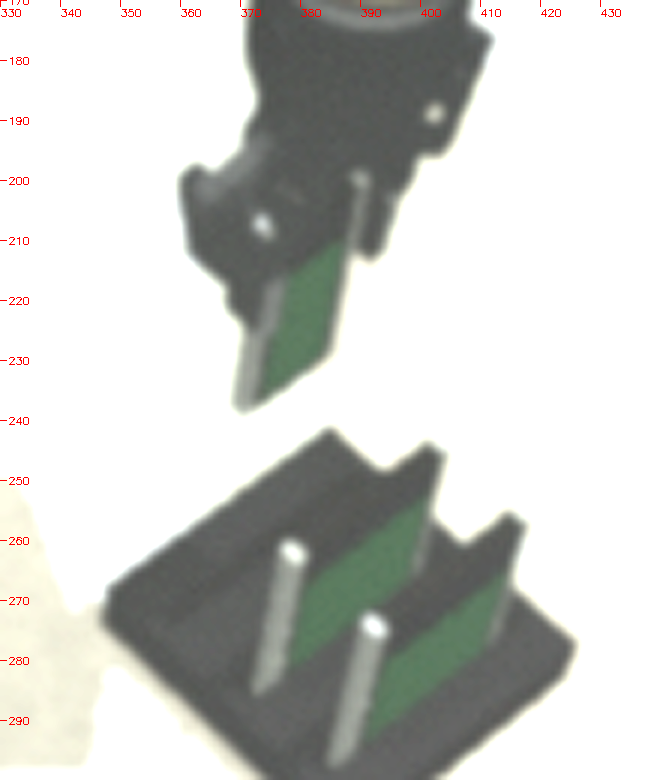

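```bash
python3 - <<'E'
from h import *
go((.5668,-.193,.262),.02)
E
python3 -m jog '[{"grip":0.5,"xyz":[0,0,-0.03],"dr":[0,0,0]},{"grip":0.5,"xyz":[0.025,0.014,-0.045],"dr":[0,0,-0.1]},{"grip":0.5,"xyz":[0.05,0.028,-0.045],"dr":[0,0,-0.2]},{"grip":0.5,"xyz":[0.075,0.042,-0.045],"dr":[0,0,-0.3]},{"grip":0.5,"xyz":[0.1,0.057,-0.045],"dr":[0,0,-0.4]},{"grip":0.5,"xyz":[0.125,0.071,-0.045],"dr":[0,0,-0.5]},{"grip":0.5,"xyz":[0.15,0.085,-0.045],"dr":[0,0,-0.6]},{"grip":0.5,"xyz":[0.175,0.1,-0.045],"dr":[0,0,-0.7]},{"grip":0.5,"xyz":[0.2,0.13,-0.045],"dr":[0,0,-0.8]},{"grip":0.5,"xyz":[0.225,0.155,-0.045],"dr":[0,0,-0.9]},{"grip":0.5,"xyz":[0.25,0.18,-0.045],"dr":[0,0,-0.93]},{"grip":0.5,"xyz":[0.28,0.2,-0.045],"dr":[0,0,-0.93]}]'
python3 - <<'E'
from h import *
go((.5668,-.193,.262),.02)
E
```

```text
t 8.57 pos [0.5244 0.1524 0.2161] yaw -0.9101 F [ 0.2 -0.  -0.8] open 0.592 q [ 0.1   0.02  1.91 -0.    1.22  1.01]
xyz [ 0.2987  0.1786 -0.0459] dr [ 0.0022  0.0034 -0.9301]
time: 9.57
eef_pos: [0.5377, -0.1922, 0.2607]
tcp_rot: [1.0, 0.011, -0.002, -0.001]
contact_force: [0.9, 0.6, -0.4]
opening: 0.59
t 9.57 pos [ 0.5377 -0.1922  0.2607] yaw 0.021 F [ 0.9  0.6 -0.4] open 0.59 q [-0.52  0.04  1.8  -0.    1.31 -0.54]
xyz [ 0.0291  0.0014 -0.0014] dr [-0.0024  0.0043  0.001 ]
```

```bash
python3 -m jog '[{"grip":0.5,"xyz":[0.029,0.001,0],"dr":[0,0,0]},{"grip":0.5,"xyz":[0.029,0.001,0],"dr":[0,0,0]},{"grip":0.5,"xyz":[0.029,0.001,0],"dr":[0,0,0]},{"grip":0.5,"xyz":[0.029,0.001,0],"dr":[0,0,0]}]'
python3 - <<'E'
from h import *
go((.5668,-.193,.112),.02)
t=ctrl.read_camera("top")[:,:,::-1];s=ctrl.read_camera("scene")[:,:,::-1]
crop(s,160,160,150,150,5,"m1s.png");crop(t,330,150,133,120,5,"m1t.png")
E
```

```text
time: 9.9
eef_pos: [0.5677, -0.1908, 0.2612]
tcp_rot: [1.0, 0.01, -0.002, -0.001]
contact_force: [-0.7, 0.1, -1.6]
opening: 0.593
t 9.9 pos [ 0.5677 -0.1908  0.2612] yaw 0.0206 F [-0.7  0.1 -1.6] open 0.593 q [-0.49  0.1   1.74 -0.    1.31 -0.51]
xyz [-0.0004  0.0025  0.1492] dr [-0.002   0.0037  0.0006]
```

View pics/m1s.png

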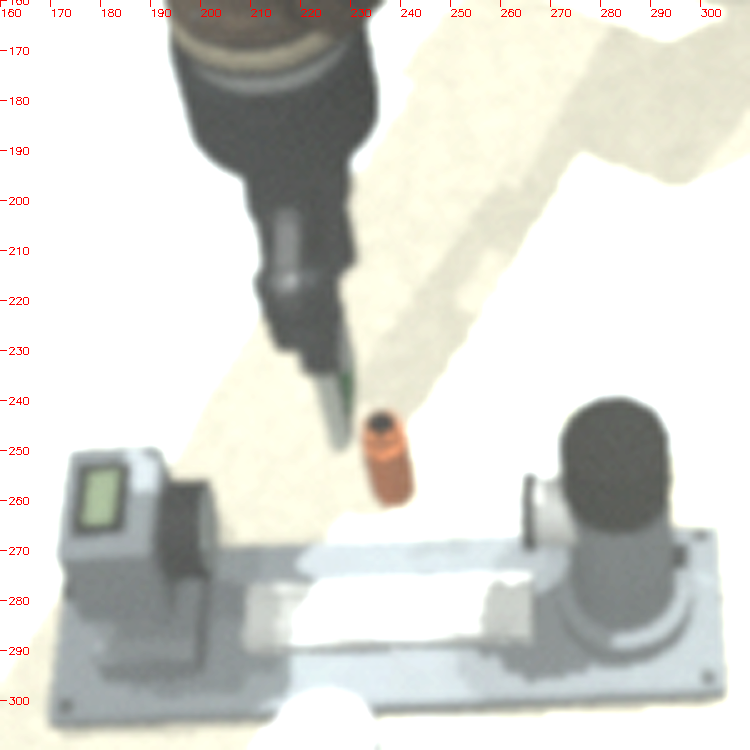

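View pics/m1t.png

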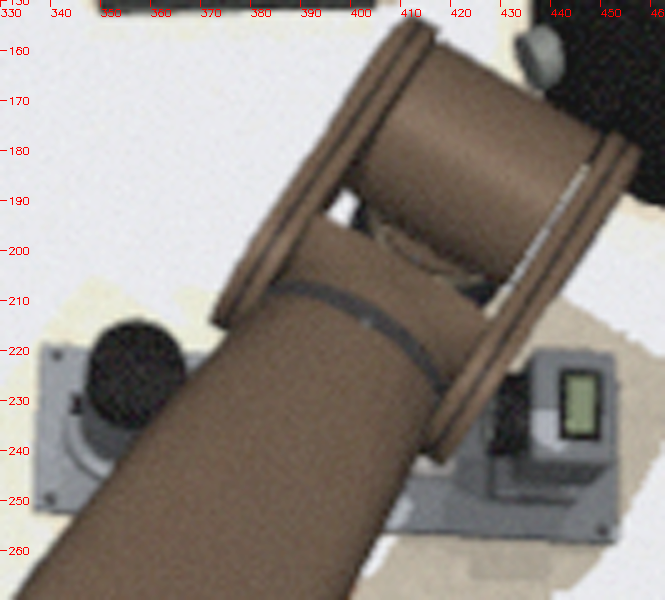

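```bash
python3 - <<'E'
from h import *
p=ctrl.get_state()["eef_pos"]
for z in(.046,-.062):
  for dx in(-.0255,.0255): print(z,dx,pix("scene",p+[dx,0,z-.007+.0]).round(1))
E
```

```text
0.046 -0.0255 [224.1 202.3]
0.046 0.0255 [222.3 221.1]
-0.062 -0.0255 [230.7 233.1]
-0.062 0.0255 [229.2 251.3]
```

```bash
python3 -m jog '[{"grip":0.5,"xyz":[0,0.001,0.02],"dr":[0,0,0]},{"grip":0.5,"xyz":[0,0.001,0.04],"dr":[0,0,0]},{"grip":0.5,"xyz":[0,0.001,0.06],"dr":[0,0,0]},{"grip":0.5,"xyz":[0,0.001,0.08],"dr":[0,0,0]},{"grip":0.5,"xyz":[0,0.001,0.1],"dr":[0,0,0]},{"grip":0.5,"xyz":[0,0.001,0.115],"dr":[0,0,0]},{"grip":0.5,"xyz":[0,0.001,0.13],"dr":[0,0,0]},{"grip":0.5,"xyz":[0,0.001,0.14],"dr":[0,0,0]},{"grip":0.5,"xyz":[0,0.001,0.149],"dr":[0,0,0]},{"grip":0.5,"xyz":[0,0.001,0.149],"dr":[0,0,0]},{"grip":0.5,"xyz":[0,0.001,0.149],"dr":[0,0,0]},{"grip":0.5,"xyz":[0,0.001,0.149],"dr":[0,0,0]}]'
python3 - <<'E'
from h import *
go((.5668,-.193,.112),.02)
t=ctrl.read_camera("top")[:,:,::-1];s=ctrl.read_camera("scene")[:,:,::-1]
p=ctrl.get_state()["eef_pos"]
for z in(.046,-.062):
  for dx in(-.0255,.0255): print(z,dx,pix("scene",p+[dx,0,z]).round(1),pix("top",p+[dx,0,z]).round(1))
crop(s,160,190,150,120,5,"m2s.png");crop(t,330,180,133,90,6,"m2t.png")
E
```

```text
time: 11.0
eef_pos: [0.5693, -0.1928, 0.1155]
tcp_rot: [1.0, 0.01, 0.001, 0.0]
contact_force: [0.5, 0.2, -0.9]
opening: 0.592
t 11.0 pos [ 0.5693 -0.1928  0.1155] yaw 0.0202 F [ 0.5  0.2 -0.9] open 0.592 q [-0.5   0.24  1.85 -0.    1.04 -0.52]
xyz [-0.0025  0.0001  0.0035] dr [ 0.001  -0.0017  0.0002]
0.046 -0.0255 [231.4 241.8] [400.8 234.6]
0.046 0.0255 [230.  259.9] [401.8 216.1]
-0.062 -0.0255 [236.9 267.1] [395.6 243.5]
-0.062 0.0255 [235.7 284.5] [396.6 226.2]
```

View pics/m2s.png

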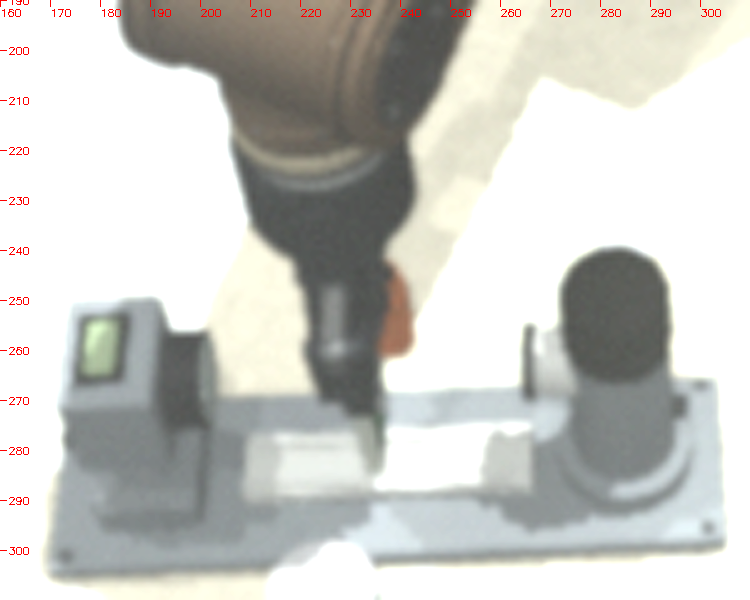

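View pics/m2t.png

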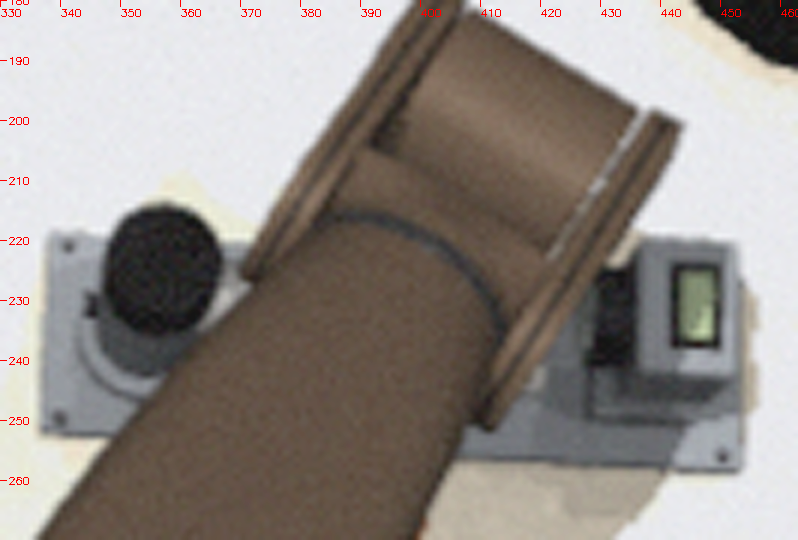

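```bash
python3 - <<'E'
from h import *
go((.5668,-.193,.112),.02)
E
python3 -m jog '[{"grip":0.5,"xyz":[-0.001,0,0.002],"dr":[0,0,0]},{"grip":0.5,"xyz":[-0.001,0,0.002],"dr":[0,0,0]},{"grip":0.5,"xyz":[-0.001,0,0.002],"dr":[0,0,0]},{"grip":0.5,"xyz":[-0.001,0,0.002],"dr":[0,0,0]},{"grip":0.5,"xyz":[-0.001,0,0.002],"dr":[0,0,0]},{"grip":0.5,"xyz":[-0.001,0,0.002],"dr":[0,0,0]}]'
python3 - <<'E'
from h import *
go((.5668,-.193,.112),.02)
s=ctrl.read_camera("scene")[:,:,::-1]; p=ctrl.get_state()["eef_pos"]
for dx in (-.0255,0,.0255):
    print("foot",pix("scene",p+[dx,0,-.061]).round(1))
crop(s,190,225,90,75,8,"m3s.png")
E
```

```text
t 11.1 pos [ 0.5694 -0.1929  0.1157] yaw 0.0201 F [ 0.1 -0.7 -0.8] open 0.588 q [-0.5   0.24  1.85  0.    1.04 -0.52]
xyz [-0.0026  0.      0.0037] dr [ 0.0012 -0.002   0.0001]
time: 11.6
eef_pos: [0.5676, -0.1926, 0.1124]
tcp_rot: [1.0, 0.01, 0.0, 0.0]
contact_force: [0.1, 0.4, -1.0]
opening: 0.595
t 11.6 pos [ 0.5676 -0.1926  0.1124] yaw 0.02 F [ 0.1  0.4 -1. ] open 0.595 q [-0.5   0.25  1.86 -0.    1.04 -0.52]
xyz [-0.0008  0.0004  0.0004] dr [ 0. -0.  0.]
foot [237.1 267.1]
foot [236.5 275.6]
foot [236.  284.4]
```

View pics/m3s.png

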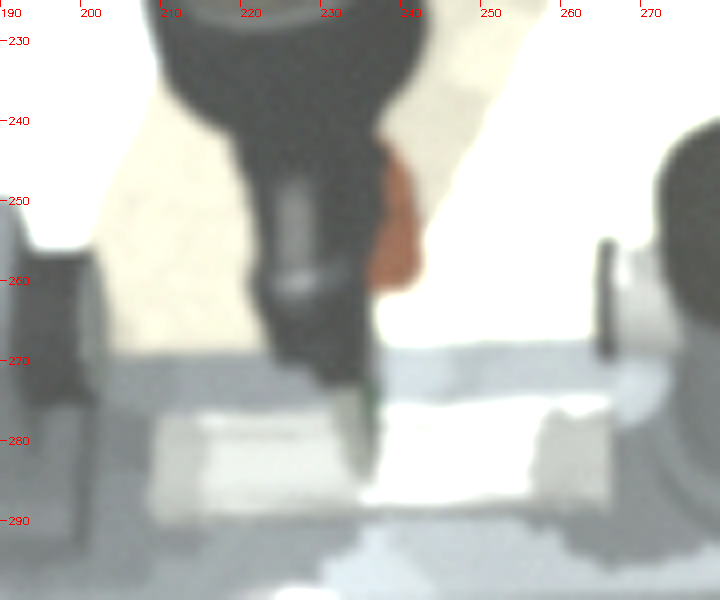

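```bash
python3 - <<'E'
from plant import ctrl
print(ctrl.sign_off()); print(ctrl.get_state()["time"])
E
```

```text
the job is handed in; nothing more can be done
None
the job is handed in; nothing more can be done
```

The job is handed in, with the narrow filter still held in the light path. I turned the lamp by its cap to face the photocell and let go. Then I gripped the narrow filter by its two side rails, lifted it straight out of the rack and brought it over the tester.

Last checks, at about 11.6 s of the 54 s allowed:

| Check | Result | Allowed |
|---|---|---|
| Lamp angle, from both camera views | about -0.05 rad, good to roughly 0.04 | within ±0.14 |
| Filter sideways to the beam, from the tool pose | about 1 mm off my estimate of the beam | ±8 mm |
| Filter height, from the tool pose | under 1 mm off | ±15 mm |
| Filter along the beam | about 4 mm off mid-way at most | ±35 mm |
| Filter angle (upright and square) | tool level and square to within 0.01 rad of my target | 0.17 rad |

- **Grip:** the gripper opening read about 50 mm, which fits the 51 mm wide filter. The measured force was about 1 N, roughly the filter's weight, so nothing else was being touched.
- **Disagreements:** the lamp is slightly off centre, and I left it because it was within limits. The two cameras differed by up to 5 mm on some points, so the tester's position across the beam is only sure to about 3 mm.
- **Not checked:** in the final pose the arm blocked the top view of the filter, so I checked it only with the scene camera. I didn't re-measure the wide cartridges or the other bench items. They looked in place in the later pictures that showed them.

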